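Tip two parts crates to find the stamped one and push it to the dispatch line

TASK

Only push, never lift: tip both blue parts crates over away from you so that each lies on its back with its underside facing you, short of the yellow dispatch line. One underside bears a round red stamp: then push that crate straight ahead, still on its back with the stamp facing you, until the middle of its leading edge lies on the yellow tape. Leave the other crate lying short of the tape, and do not disturb the other things.

Things in the scene. Friction and masses are not known exactly. Their poses are not given: they have to be found in the camera images.
- crate_a: open-topped empty blue plastic parts crate, 0.17 to 0.33 kg, one of a pair alike but for the stamp; outside 48 mm deep (own x), 90 mm wide (y), 75 mm high (z), walls and floor 4 mm, floor's underside recessed 4 mm. Origin: centre of the underside; z runs to the open mouth. At the start it stands with its front (-x, paper label) roughly to the robot
- crate_b: second crate, same size, mass and axes as crate_a. Pushed ahead near its top, either crate tips over its far lower edge; pushed low it slides instead. It balances at about 35 degrees, then falls by itself. On its back it is 75 mm long and 48 mm high, its x axis pointing down and z ahead
- crate_a_mid (a point): centre of crate_a's volume, 37.5 mm from its underside along its z; 37.5 mm above the bench while it stands, 24 mm when it lies on its back
- crate_a_rim (a point): centre of crate_a's open mouth, 75 mm from its underside along its z; when it lies on its back this is the middle of its leading (far) end, 24 mm above the bench
- crate_b_mid (a point): centre of crate_b's volume, 37.5 mm from its underside along its z; 37.5 mm above the bench while it stands, 24 mm when it lies on its back
- crate_b_rim (a point): centre of crate_b's open mouth, 75 mm from its underside along its z; when it lies on its back this is the middle of its leading (far) end, 24 mm above the bench
- stamp (a point): centre of the round red and white target-ring stamp, 36 mm across, in the middle of the underside of one of the crates (3 mm from that crate's origin); out of sight until the crate is tipped
- tape: the dispatch line: flat yellow tape stuck on the bench, 26 mm wide (its x, pointing ahead) and 380 mm long (its y), less than 1 mm thick, running left to right beyond both crates; origin at its middle
- oil_bottle: blue bottle with black cap, 33 mm across, 70 mm high, loose, standing right of the crates; origin under its centre
- driver_red: small red-handled screwdriver, 105 mm long, loose, lying right of the bottle; origin under its centre
- brass_blank: small brass bar, 50 x 32 x 10 mm, loose, lying right of the crates; origin under its centre
- round_tin: white round tin with a glass-topped lid, 62 mm across, 28 mm high, loose, standing in the row with the two crates (left, middle or right place of three); origin under its centre

How it is judged:
By the outcome, as a careful person would: the job done as asked, in the order asked, and still so for the second after the job is handed in, with the robot touching nothing.
It also fails if it takes over 62 s, if anything falls off the work surface, if the arm or the gripper's body presses on something with over 40 N, if the wrist force passes 120 N, or if a joint passes its speed limit or range.

ROBOT

A 6-joint arm with a two-finger parallel gripper is mounted at the origin on a cart in front of the work surface, level with it; the furniture and walls round the work are solid. World frame = base frame: x ahead of the robot, y to its left, z up, the work surface at z = 0. Lengths are in m, angles in rad, forces in N, time in s.
With the tool pointing down it reaches from about 0.35 to 0.975 m from the base axis. Payload 7.1 kg.
Tool frame: the origin (TCP) lies midway between the tips of the shut fingers; the grasp point (between the pads) lies 19 mm behind it; z points along the fingers, y is the line along which they close (so a half turn about z gives the same grasp; the last joint's range is limited). The gripper opens to 88 mm and grips with 3 to 60 N. Pads are 20 mm wide; open, the fingers measure 115 mm over their backs; the gripper's body (75 mm by 178 mm) begins 61 mm behind the grasp point.
Start: joints at [-1.194, 0.423, 1.63, -0, 1.089, -0.019], TCP at [0.241, -0.577, 0.223] pointing down, gripper open.
Joint ranges: [-3, 3], [-0.9, 2.11], [0.09, 2.58], [-1.31, 4.45], [0.11, 2.69], [-2.54, 2.54]. Speed limits (rad/s): [2.39, 2.39, 3.01, 3.14, 3.14, 3.14].

INTERFACE

Orientations are given as a unit quaternion [w, x, y, z].
In Python, from station import move_pose, movel, movej, command_gripper, wait, inverse_kinematics, read_camera, camera_info, MotionError, job_done, get_time, get_joint_pos, get_qvel, get_effort, get_tcp_pos, get_ee_rot, get_ft_force, get_ft_torque, get_grip_width, get_finger_force gives the robot as it stands. Calls block until the motion is done:
- move_pose(position, orientation): joint-space move of the TCP to a pose.
- movel(position, frame=None, v=0.15, until_force=None): straight line of the TCP; frame=None keeps the orientation; v is the mean speed in m/s. With until_force (N) it stops when the force on the tool has changed by that much, and returns True; else False.
- movej(angles): joint-space move.
- command_gripper(opening): opening from 0.0 (shut) to 1.0 (fully open); the grip force is fixed at half the most; returns when the fingers have stopped.
- wait(seconds).
- inverse_kinematics(position, orientation): joint angles nearest the present ones, or None.
- read_camera(name): name is "scene" or "top" or "wrist"; returns the picture (420x560x3 uint8, red, green, blue); there is no depth.
- camera_info(name): a dict with "intrinsics" (3x3 intrinsics, pixels), "T" (4x4, takes a point from camera to world coordinates); the wrist camera has in their place "tool_from_camera" (4x4, takes a point from camera to tool coordinates, whose origin is the TCP and whose axes are the flange's). Camera axes: x right, y up, looking along -z (the intrinsics and any distortion apply to the point x, -y, -z); pixel columns grow to the right and rows downward; lengths in m; the calibration is good to about 2 mm. A picture is of the moment at which its call begins: read the wrist's pose just before it. camera_info takes no time and is no camera call.
A pose or a line that the arm cannot do raises MotionError and nothing moves.
- job_done(): hands the job in; it is judged then, once.
Readings, each from a call of its own:
- get_time(): time.
- get_joint_pos(): joint angles.
- get_qvel(): joint speeds.
- get_effort(): joint torques, N m.
- get_tcp_pos(): TCP position.
- get_ee_rot(): TCP orientation.
- get_ft_force(): force on the tool from outside, world axes, zero at the start.
- get_ft_torque(): the same for the moment, N m.
- get_grip_width(): opening from 0.0 (shut) to 1.0 (fully open).
- get_finger_force(): force on a finger pad.
Only numpy, scipy, OpenCV 4.12 (cv2) and the standard library are available. Lean on these libraries where they do the work, as an engineer would, in place of code of your own. Each camera call takes 0.05 s, during which the arm holds its last target. There are 200 camera calls.

## Working session

There is one attempt and no reset: what is moved stays moved. The work goes in short steps, each a Python script; the robot and the scene stay as the last script left them, time stands still between calls to the robot, and variables do not carry over. Pictures are saved under pics/ and viewed, at most 10 in all, crops included, and the job is handed in when it is done.

```bash
mkdir -p pics; ls; python3 - <<'E'
from station import *
import cv2,numpy as np
for n in("scene","top"):
    im=read_camera(n); cv2.imwrite(f"pics/{n}0.png",im[:,:,::-1])
    c=camera_info(n); print({k:(np.round(v,4).tolist() if hasattr(v,'shape') or isinstance(v,list) else v) for k,v in c.items()})
print(get_time(),get_ee_rot())
E
```

```text
pics
{'intrinsics': [[428.3111, 0.0, 279.2169], [0.0, 428.3111, 210.8518], [0.0, 0.0, 1.0]], 'T': [[-0.76, 0.474, -0.4446, 0.0208], [-0.6499, -0.5548, 0.5195, 0.6319], [-0.0004, 0.6838, 0.7297, 0.8216], [0.0, 0.0, 0.0, 1.0]]}
{'intrinsics': [[449.7401, 0.0, 276.2199], [0.0, 449.7401, 217.7326], [0.0, 0.0, 1.0]], 'T': [[0.0575, 0.9721, -0.2275, 0.2685], [-0.9983, 0.0544, -0.0199, 0.0883], [-0.007, 0.2283, 0.9736, 1.051], [0.0, 0.0, 0.0, 1.0]]}
0.1 [-6.60419071e-04  9.80483523e-01  1.96600124e-01 -1.24921325e-04]
```

View pics/top0.png

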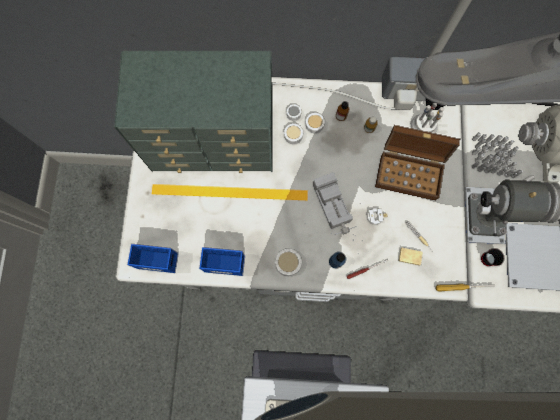

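View pics/scene0.png

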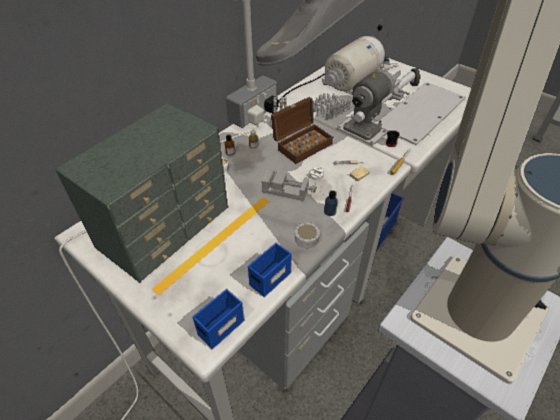

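The top view shows the crates at left (152,258) and middle (221,260), the tin at right (288,262), and the tape from (152,189) to (307,196). The cabinet stands close beyond the tape. Next I'll work out the positions.

```bash
cat > h.py <<'E'
from station import *
import cv2,numpy as np
def ray(n,uv,z):
    c=camera_info(n);K=np.array(c["intrinsics"]);T=np.array(c["T"])
    uv=np.atleast_2d(uv).astype(float)
    d=np.c_[(uv[:,0]-K[0,2])/K[0,0],-(uv[:,1]-K[1,2])/K[1,1],-np.ones(len(uv))]@T[:3,:3].T
    return T[:3,3]+d*((z-T[2,3])/d[:,2])[:,None]
def proj(n,P):
    c=camera_info(n);K=np.array(c["intrinsics"]);T=np.array(c["T"])
    p=(np.atleast_2d(P)-T[:3,3])@T[:3,:3]
    return np.c_[K[0,0]*p[:,0]/-p[:,2]+K[0,2],K[1,1]*p[:,1]/p[:,2]+K[1,2]]
def blobs(im,hr,amin=150,smin=120,vmin=40):
    h=cv2.cvtColor(im,cv2.COLOR_RGB2HSV)
    m=cv2.inRange(h,(hr[0],smin,vmin),(hr[1],255,255))
    cs,_=cv2.findContours(m,cv2.RETR_EXTERNAL,cv2.CHAIN_APPROX_NONE)
    return [c[:,0,:] for c in cs if cv2.contourArea(c)>amin],m
def fit(ims,guess,lying=False):
    """fit [x,y,yaw] of crate (origin of standing box centre) by silhouette IoU in scene+top"""
    from scipy.optimize import minimize
    masks={n:cv2.GaussianBlur((blobs(im,(105,128),60)[1]>0).astype(np.float32),(3,3),0) for n,im in ims.items()}
    L,W,H=(.075,.09,.048) if lying else (.048,.09,.075)
    B=np.array([[a*L/2,b*W/2,c*H] for a in(-1,1) for b in(-1,1) for c in(0,1)])
    def cost(p):
        c,s=np.cos(p[2]),np.sin(p[2]);P=B@np.array([[c,s,0],[-s,c,0],[0,0,1]])+[p[0],p[1],0]
        t=0
        for n,m in masks.items():
            q=proj(n,P);h=cv2.convexHull(q.astype(np.float32))
            a=np.zeros(m.shape,np.uint8);cv2.fillConvexPoly(a,np.round(h*16).astype(np.int32),255,cv2.LINE_AA,4)
            cx,cy=q.mean(0).astype(int);w=np.s_[max(cy-32,0):cy+32,max(cx-32,0):cx+32]
            f=m[w].copy();k=cv2.morphologyEx(f,cv2.MORPH_CLOSE,np.ones((7,7)))
            t+=np.abs(k-a[w]/255.).sum()
        return t
    best=None
    for dy in(-.1,0,.1):
        r=minimize(cost,[guess[0],guess[1],dy],method="Nelder-Mead",options=dict(initial_simplex=[[guess[0],guess[1],dy],[guess[0]+.01,guess[1],dy],[guess[0],guess[1]+.01,dy],[guess[0],guess[1],dy+.1]],xatol=1e-4,fatol=.05))
        if best is None or r.fun<best.fun: best=r
    return best.x,best.fun
E
python3 - <<'E'
from h import *
ims={n:cv2.imread(f"pics/{n}0.png")[:,:,::-1].copy() for n in("scene","top")}
for uv in((152,258),(221,260)):
    g=ray("top",uv,.06)[0]; print("guess",g, [np.round(v,4) for v in fit(ims,g[:2])],[np.round(v,4) for v in fit({"top":ims["top"]},g[:2])])
for n in ims:
    t=max(blobs(ims[n],(20,30),300,150,120)[0],key=len)
    P=ray(n,t,0)[:,:2].astype(np.float32);r=cv2.minAreaRect(P);print(n,"tape",r,np.round(cv2.boxPoints(r),3).tolist())
print("tin",ray("top",(288,262),.028)); print("cab base/drawer/hnd",ray("top",[(151,170),(272,170),(179,171),(240,171)],0))
print("edge",ray("top",[(119,279),(467,299)],0),"bottle",ray("top",(338,260),.06))
a=cv2.resize(ims["top"][140:300,110:350],None,fx=3.3,fy=3.3,interpolation=2);cv2.imwrite("pics/c1.png",a[:,:,::-1])
E
```

```text
guess [0.39301498 0.3787999  0.06      ] [array([ 0.3963,  0.3808, -0.0473]), np.float64(435.3304)] [array([ 0.3951,  0.3823, -0.1174]), np.float64(187.45)]
guess [0.39724295 0.22527129 0.06      ] [array([ 0.3978,  0.2229, -0.0155]), np.float64(409.0488)] [array([ 0.397 ,  0.2252, -0.0779]), np.float64(186.688)]
scene tape ((0.5748950242996216, 0.22661738097667694), (0.023505719378590584, 0.3761725425720215), 0.7953014373779297) [[0.5609999895095825, 0.41499999165534973], [0.5659999847412109, 0.03799999877810478], [0.5889999866485596, 0.039000000804662704], [0.5839999914169312, 0.41499999165534973]]
top tape ((0.5720159411430359, 0.22899341583251953), (0.024103695526719093, 0.3768167495727539), 0.7501203417778015) [[0.5569999814033508, 0.4169999957084656], [0.5619999766349792, 0.03999999910593033], [0.5870000123977661, 0.04100000113248825], [0.5820000171661377, 0.4180000126361847]]
tin [[0.40548659 0.07643131 0.028     ]]
cab base/drawer/hnd [[0.61764151 0.4251949  0.        ]
 [0.63408599 0.12715038 0.        ]
 [0.61886835 0.35584305 0.        ]
 [0.62715723 0.20566006 0.        ]]
edge [[ 0.34718924  0.46742223  0.        ]
 [ 0.34731763 -0.33856046  0.        ]] bottle [[ 0.41189968 -0.03339208  0.06      ]]
```

View pics/c1.png

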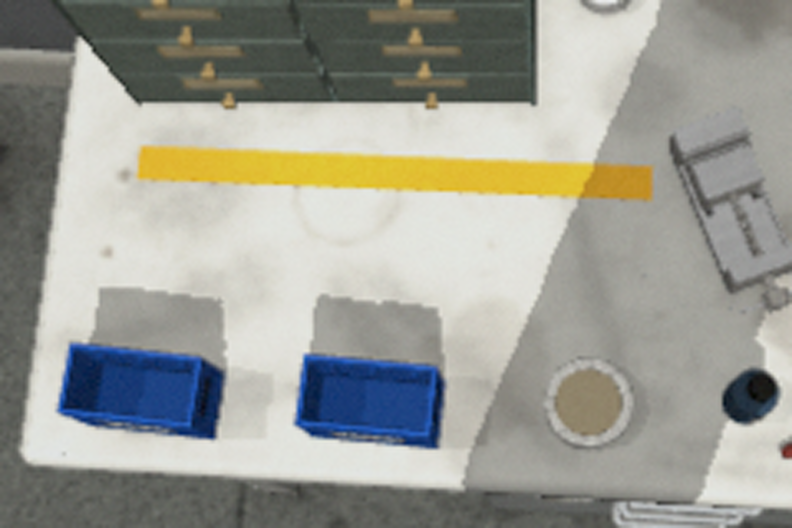

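The crop shows both crates yawed slightly clockwise, the left one more than the middle one. I'll check the fits with an overlay.

```bash
cat >> h.py <<'E'
def overlay(ims,poses,boxes,out,lying=(),f=5):
    rows=[]
    for n,(x,y,w,h) in boxes:
        a=cv2.resize(ims[n][y:y+h,x:x+w],None,fx=f,fy=f,interpolation=2)[:,:,::-1].copy()
        for i,p in enumerate(poses):
            L,W,H=(.075,.09,.048) if i in lying else (.048,.09,.075)
            B=np.array([[k*L/2,b*W/2,e*H] for e in(0,1) for k,b in((-1,-1),(1,-1),(1,1),(-1,1))]);c,s=np.cos(p[2]),np.sin(p[2])
            q=((proj(n,B@np.array([[c,s,0],[-s,c,0],[0,0,1]])+[p[0],p[1],0])-[x,y]+.5)*f).astype(np.int32)
            cv2.polylines(a,[q[:4],q[4:]],True,[(0,0,255),(0,255,0),(0,255,255)][i%3],1)
        rows.append(a)
    cv2.imwrite(out,np.vstack(rows))
E
python3 - <<'E'
from h import *
ims={n:cv2.imread(f"pics/{n}0.png")[:,:,::-1].copy() for n in("scene","top")}
overlay(ims,[(.3951,.3823,-.1174),(.397,.2252,-.0779)],[("top",(120,235,130,45)),("scene",(180,240,130,105))],"pics/o1.png",f=4)
E
```

```text
(no output)
```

View pics/o1.png

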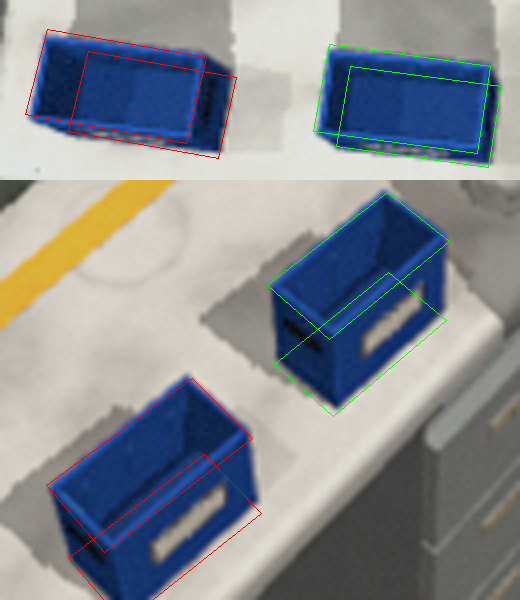

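Both overlays match within about 2 mm, with the left crate at (.396,.382) and the middle at (.397,.225). Next is tipping, with the fingers part open for two contacts and the tip following an arc near the top edge.

```bash
cat >> h.py <<'E'
def Q(a): return [0,float(np.cos(a/2)),float(np.sin(a/2)),0]
def tip(x,y,a):
    d=np.array([np.cos(a),np.sin(a),0]);o=np.array([x,y,0.])
    at=lambda s,z:(o+d*s+[0,0,z]).tolist()
    move_pose(at(-.024-.035,.17),Q(a))
    movel(at(-.024-.035,.067),v=.15)
    hit=movel(at(.0,.067),v=.03,until_force=.8)
    p=np.array(get_tcp_pos());s0=(p-o)@d
    print("contact",hit,s0,p,get_ft_force(),get_time())
    for th in np.radians([8,16,24,32,38,43]):
        c,s=np.cos(th),np.sin(th)
        r=(-.048*c+.066*s+.048, .048*s+.066*c+.001)
        movel(at(s0+r[0],r[1]),v=.06); print(np.round(get_ft_force(),1),end=" ")
    wait(.5); print(get_time())
    movel(at(-.024-.03,.14),v=.2)
E
python3 - <<'E'
from h import *
command_gripper(.4)
q=Q(0.);import math
p=np.array(get_tcp_pos());u=p[:2]/np.linalg.norm(p[:2])*.42
movel([*u,.24],v=.3)
j=list(get_joint_pos()); j[0]+=np.arctan2(.225,.34)-np.arctan2(u[1],u[0]); movej(j)
print(get_time(),get_tcp_pos(),get_grip_width())
tip(.397,.225,-.065)
print(get_time())
for n in("scene","top"): cv2.imwrite(f"pics/{n}1.png",read_camera(n)[:,:,::-1])
a=cv2.imread("pics/scene1.png")[180:380,100:360];b=cv2.imread("pics/top1.png")[160:300,100:360]
cv2.imwrite("pics/v1.png",cv2.resize(np.vstack([a,b]),None,fx=1.75,fy=1.75,interpolation=2))
E
```

```text
4.1833 [0.35203559 0.23225754 0.24056602] 0.4020377643039636
contact True -0.033651862218112255 [0.36341436 0.22711148 0.06677576] [-1.02320464 -0.01348006 -0.29916408] 7.9417
[-1.2  1.   0.2] [-0.5  0.2 -0.2] [-0.3 -0.7  0.5] [-0.3  0.1  0.5] [-0.6  0.4 -1. ] [-0.   0.4  0.4] 10.375
11.0083
```

View pics/v1.png

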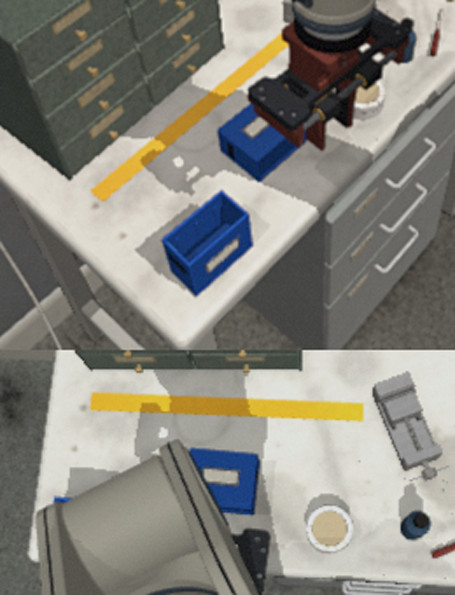

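The middle crate now lies on its back, short of the tape. Next is the left crate.

```bash
python3 - <<'E'
from h import *
p=get_tcp_pos(); movel([p[0]-.01,p[1],.17],v=.25)
tip(.396,.382,-.113)
# clear the view: swing to the right, retracted
p=get_tcp_pos(); movel([p[0],p[1],.2],v=.25)
j=list(get_joint_pos()); j[0]-=1.1; movej(j)
print(get_time(),get_tcp_pos())
ims={}
for n in("scene","top"): ims[n]=read_camera(n);cv2.imwrite(f"pics/{n}2.png",ims[n][:,:,::-1])
P=[fit(ims,g,True)[0] for g in((.46,.221),(.46,.376))]; print(P)
overlay(ims,P,[("top",(110,170,200,80)),("scene",(140,200,200,115))],"pics/o2.png",(0,1),f=3)
E
```

```text
contact True -0.035498478218425535 [0.36071221 0.38586436 0.06669846] [-1.21220095  0.01984311 -0.30726268] 13.8667
[-1.3  1.5  0.5] [-1.2  0.9  1.2] [-0.4  0.3  0.5] [-0.  -0.8  0.4] [-0.  -0.3 -0.4] [ 0.9 -0.5  0.9] 16.3083
19.2917 [ 0.50220422 -0.1294011   0.19996533]
[array([ 0.46177065,  0.22035833, -0.04119589]), array([ 0.45964763,  0.377839  , -0.09527049])]
```

View pics/o2.png

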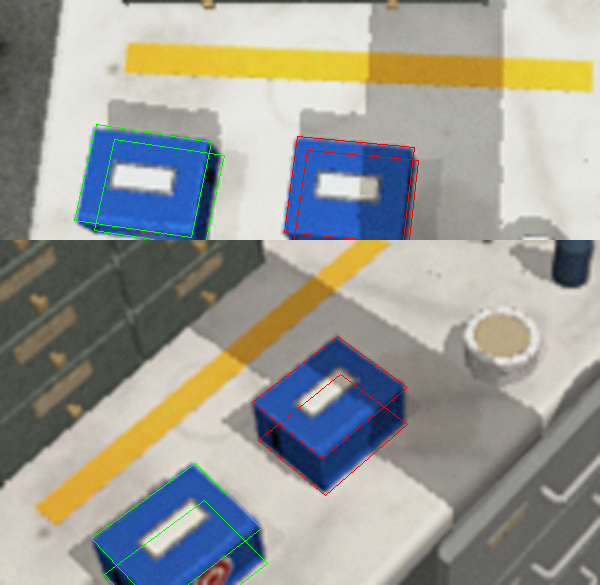

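The stamp is on the left crate, visible at about (211,575) in the overlay. I'll push that crate along its axis, stopping just short first.

```bash
cat >> h.py <<'E'
def swing(d,z=.2):
    p=get_tcp_pos(); movel([p[0],p[1],z],v=.25)
    j=list(get_joint_pos()); j[0]+=d; movej(j)
def push(c,a,dist):
    d=np.array([np.cos(a),np.sin(a),0]);o=np.array([c[0],c[1],0.])
    at=lambda s,z:(o+d*s+[0,0,z]).tolist()
    move_pose(at(-.08,.15),Q(a)); movel(at(-.08,.018),v=.2)
    hit=movel(at(-.02,.018),v=.03,until_force=.8)
    s0=(np.array(get_tcp_pos())-o)@d; print("contact",hit,s0,get_time())
    movel(at(s0+dist,.018),v=.05); print(get_ft_force())
    movel(at(s0+dist-.03,.018),v=.15); movel(at(s0+dist-.03,.15),v=.25)
E
python3 - <<'E'
from h import *
swing(.95)
push((.459,.378),-.108,.068)
swing(-1.1); print(get_time())
ims={}
for n in("scene","top"): ims[n]=read_camera(n);cv2.imwrite(f"pics/{n}3.png",ims[n][:,:,::-1])
for s in(ims,{"top":ims["top"]},{"scene":ims["scene"]}):
    x=fit(s,(.527,.370),True)[0]; print(x, "rim",x[:2]+.0375*np.array([np.cos(x[2]),np.sin(x[2])]))
overlay(ims,[x],[("top",(110,170,200,80)),("scene",(140,200,200,115))],"pics/o3.png",(0,),f=3)
E
```

```text
contact True -0.04787069665006214 23.7083
[-1.15547599  0.00451838 -0.07703465]
28.8083
[ 0.52622663  0.36879315 -0.15235111] rim [0.56329226 0.36310206]
[ 0.52532804  0.37080207 -0.16140999] rim [0.56234061 0.36477544]
[ 0.52730686  0.36834824 -0.18137373] rim [0.56419174 0.36158395]
```

View pics/o3.png

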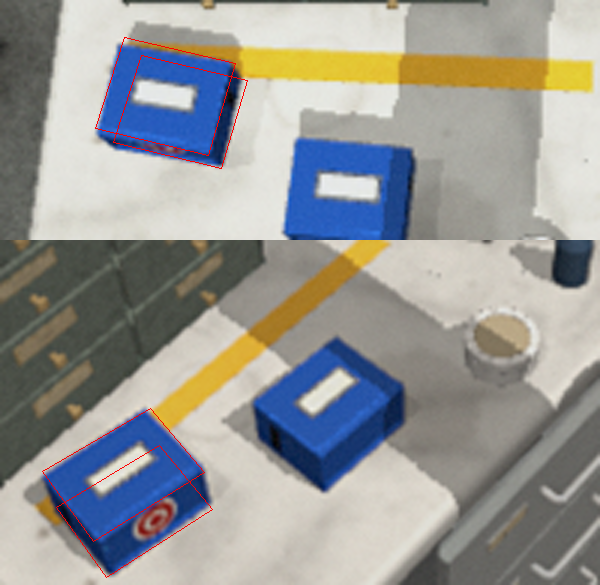

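The stamp faces the robot, and the rim is at x≈.5635, about 8 mm short of the tape's middle. One more short push should do it.

```bash
python3 - <<'E'
from h import *
swing(.9)
push((.5265,.369),-.13,.0085)
swing(-1.1); wait(.3); print(get_time())
ims={}
for n in("scene","top"): ims[n]=read_camera(n);cv2.imwrite(f"pics/{n}4.png",ims[n][:,:,::-1])
for s in(ims,{"top":ims["top"]},{"scene":ims["scene"]}):
    x=fit(s,(.534,.369),True)[0]; print(x, "rim",x[:2]+.0375*np.array([np.cos(x[2]),np.sin(x[2])]))
overlay(ims,[x],[("top",(110,170,240,110)),("scene",(140,180,240,135))],"pics/o4.png",(0,),f=2.4)
E
```

```text
contact True -0.04747015501687037 33.5333
[-0.49088811 -0.07035176 -0.90897025]
37.7667
[ 0.5360647   0.36753555 -0.18812011] rim [0.57290311 0.36052258]
[ 0.53569778  0.37006323 -0.19510867] rim [0.57248628 0.36279299]
[ 0.53837545  0.36638079 -0.19711054] rim [0.57514932 0.35903692]
```

View pics/o4.png

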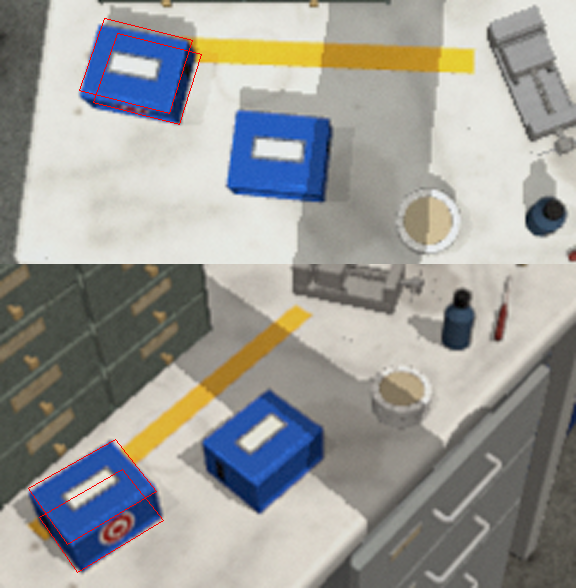

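The rim's middle is at x≈.573, against a tape centre of about .572. The crate is on its back with the stamp facing the robot, the other crate lies short of the tape, and nothing else has moved.

```bash
python3 -c "
from station import *
print(job_done(),get_time())"
```

```text
the job is handed in; nothing more can be done
the job is handed in; nothing more can be done
```

I handed the job in at about 38 s: both crates are tipped onto their backs, and the stamped left crate's leading edge is centred on the tape to within about 2 mm by the cameras, though that crate lies about 0.15–0.2 rad (roughly 10°) clockwise of straight ahead; the middle crate lies short of the tape, and nothing else in view was disturbed.

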